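# Set up the draining stand: cup under the spout, leg down, frame held upright

## Robot

A 6-joint arm with a two-finger parallel gripper is mounted at the origin on the work surface. World frame = base frame: x ahead of the robot, y to its left, z up, the work surface at z = 0. Lengths are in m, angles in rad, forces in N, time in s.
With the tool pointing down it reaches from about 0.375 to 0.9 m from the base axis. Payload 3.1 kg.
Tool frame: the origin (TCP) lies on the centre line of the jaws, within the pads' length; the fingertips stand 22 mm ahead of it and the grasp point (between the pads) lies 3 mm ahead of it; z points along the fingers, y is the line along which they close (so a half turn about z gives the same grasp; the last joint's range is limited). The gripper opens to 85 mm and grips with 20 to 120 N. Pads are 22 mm wide; open, the fingers measure 114 mm over their backs; the gripper's body (76 mm by 85 mm) begins 54 mm behind the grasp point. The pads swing forward as they close: fully open they stand 13 mm farther back than shut.
Start: joints at [-1.429, 0.527, 1.433, -0, 1.181, -0.178], TCP at [0.197, -0.593, 0.229] pointing down, gripper open.
Joint ranges: [-3.08, 3.08], [-0.75, 2.2], [0.22, 2.44], [-1.43, 4.57], [0, 2.65], [-2.85, 2.85]. Speed limits (rad/s): [2.79, 2.79, 3.14, 3.14, 3.14, 3.14].

## Interface

Orientations are given as a unit quaternion [x, y, z, w].
In Python, from station import sense, eyes, job gives the robot as it stands.
- The arm moves only by the shell command python3 -m pendant 'ROWS' [FORCE]. ROWS is rows parted by semicolons, their numbers by spaces, 1 to 20 of them, each of 5 numbers: dx, dy, dz in m, then a turn about the tool's z in rad, then the opening from 0.0 (shut) to 1.0 (fully open); each row is the pose to reach, as a shift and turn from the pose commanded when the command began, along the tool's axes at that moment; what a row does not reach only later rows make up. A row lasts 1/10 s, in which the tool goes at most 0.05 m and 0.15 rad, less where a joint would pass 70% of its speed; a pose out of reach is approached as far as the arm can. The fingers move at their own pace and stop on an object; FORCE is the grip in N (left out, the last holds). Time passes only in rows, so rows that do not move let the fingers close. It prints the time, the measured TCP pose, the force, the opening and the grip force at its end.
- sense(): the state, without advancing time (a new reading comes with each control period).
- eyes.snapshot(name): name is "scene" or "side" or "wrist"; returns a dict with "pixels" (400x640x3 uint8, red, green, blue), "range_z" (400x640 float32, m along the optical axis (not along the pixel's ray), 0 where there is no reading), "fov_y" (degrees; the focal length in pixels is half the picture's height over the tangent of half this angle, whatever the lens; pixels are square), "cx", "cy" (the principal point, pixels), "R" (3x3) and "t" (3): a world point X has camera coordinates R X + t; the wrist camera has in their place "hand_eye" (4x4, takes a point from camera to tool coordinates, whose origin is the TCP and whose axes are the flange's). Camera axes: x right, y down, z forward; pixel columns grow to the right and rows downward; lengths in m; the calibration is good to about 2 mm. The wrist camera is an equidistant fisheye: a pixel r from the principal point sees the ray r / f radians off the axis. A picture is of the moment at which its call begins: read the wrist's pose just before it.
- job.sign_off(): hands the job in; it is judged then, once.
The state is a dict: "t": time; "q": joint angles; "qd": joint speeds; "tau": joint torques, N m; "tcp_pos": TCP position; "tool_rot": TCP orientation; "force": force on the tool from outside, world axes, zero at the start; "ft_torque": the same for the moment, N m; "finger_gap": opening from 0.0 (shut) to 1.0 (fully open); "gripper_force": force on a finger pad.
Only numpy, scipy, OpenCV 4.12 (cv2) and the standard library are available. Lean on these libraries where they do the work, as an engineer would, in place of code of your own. Each camera call takes 0.05 s, during which the arm holds its last target. There are 200 camera calls.

## Task

Get the chopping-board draining stand ready for loading: first stand the small steel drip cup on the counter centred under the tip of the stand's spout and let go of it, then flip the stand's back leg over past its centre so that it drops all the way down. Last, tip the sprung frame back until it is upright and finish while holding it there with the fingers (it springs forward if let go), leaving the cup in its place and the jar, mug and pepper mill undisturbed.

Things in the scene. Friction and masses are not known exactly. Their poses are not given: they have to be found in the camera images.
- stand: fixed steel draining stand. Origin on the counter below the middle of the frame's hinge line; x to its back (leg side), y along the hinge to the spout end, z up. Drip tray x -102 to 13, y -110 to 110 mm, floor 44 to 48 mm up, rim 60 mm up, on four feet. Spout: channel at the +y end, x -62 to -38, ending at y = 152; underside 48, top 58 mm above the counter.
- spout_tip (a point): point on the spout's underside near its end, 48 mm above the counter, at (-50, 145, 48) mm in the stand's frame; the cup's axis belongs straight below it. A cup centred there clears the tray's feet. The 40 mm high cup goes under the spout when slid in low, e.g. from the +y side; it cannot be lowered there from above.
- cup: loose low steel cup, straight-sided, open at the top, outside diameter 56, height 40, wall 3 mm, 70 to 130 g; origin at the centre of its underside. Can be gripped across its outside from above; with the fingers on the sides facing the stand's +x and -x, the spout lies between them.
- frame (a joint): hinge of the open frame of steel bars, rad: 0 = on its front stop, leaning 0.40 rad towards the tray (-x of the stand); 0.40 = upright; grows as it tips back. Spring and weight turn it forward with about 0.5 N m (3 N at the top bar when upright). Its back stop is at 0.44, where the lowered leg's foot just reaches the counter; only the hand keeps it from springing forward.
- frame_hinge (a point): middle of the frame's hinge line, along the stand's y, 60 mm above the counter. In the frame's own axes (x back, z up along the frame): outer uprights at y = +-75 and top bar at z = 165 mm, 10 mm round bar; two 6 mm rods at y = +-45 mm; two board prongs reach 50 mm to the front near the bottom. This point turns with the frame.
- top_bar (a point): middle of the frame's top bar (10 mm round bar, 150 mm long along the stand's y), on its axis, 165 mm from the hinge line; about 212 mm above the counter while leaning, 225 mm when upright. It can be pinched from above in its middle once the leg is down (free for 40 mm either side), or pushed from the front.
- leg (a joint): leg (kickstand) hinge behind the frame, rad, along the stand's y: 0 = folded up along the frame; grows as it swings back and down; 2.51 = fully down on its stop. Over-centre by its heavy foot: with the frame leaning it falls back to 0 if let go below about 0.35, and down by itself beyond about 0.45. Under 2 N at its end moves it. Leg direction in the frame's x-z plane at value q: (sin q, cos q).
- leg_pivot (a point): middle of the leg's pivot: 18 mm behind the frame and 70 mm up it from the hinge line.
- leg_foot (a point): centre of the rubber foot at the leg's free end, 145 mm from the pivot: a lying cylinder 18 mm in diameter, 36 mm long along the stand's y. The leg is a flat steel strip 20 mm wide, 6 mm thick. Folded up, the leg stands 54 mm proud above the top bar, where it can be pushed back from the front.
- jar: amber glass jar with a steel lid, 64 mm across, 85 mm high; a bystander, to be left alone; origin at its underside
- mug: white ceramic mug, 76 mm across, 90 mm high; a bystander, to be left alone; origin at its underside
- mill: dark wooden pepper mill, 52 mm across, 148 mm high; a bystander, to be left alone; origin at its underside
There are look-alikes about, which are no part of the job. What is meant by the cup is not green or purple, and is the smaller of those in its own colour.

How it is judged:
By the outcome, as a careful person would: the job done as asked, in the order asked, and still so for the second after the job is handed in, while the arm keeps its last pose, push and grip.
It also fails if it takes over 72 s, if anything falls off the work surface, if the arm or the gripper's body presses on something with over 40 N, if the wrist force passes 120 N, or if a joint passes its speed limit or range.

## Working session

There is one attempt and no reset: what is moved stays moved. The work goes in short steps, Python scripts to look and compute and a shell command to move; the robot and the scene stay as the last step left them, time stands still between calls to the robot, and variables do not carry over. Pictures are saved under pics/ and viewed, at most 10 in all, crops included, and the job is handed in when it is done.

```bash
mkdir -p pics; ls
python3 - <<'E'
from station import sense, eyes
import cv2,numpy as np
s=sense(); print({k:np.round(v,4) for k,v in s.items()})
for n in("scene","side"):
    d=eyes.snapshot(n); cv2.imwrite(f"pics/{n}1.png",d["pixels"][:,:,::-1]); np.savez(f"{n}1.npz",**d); print(n,d["fov_y"],d["cx"],d["cy"],np.round(d["R"],3).tolist(),np.round(d["t"],3))
E
```

```text
pics
{'t': np.float64(0.0), 'q': array([-1.4285,  0.5285,  1.4339, -0.    ,  1.1814, -0.1785]), 'qd': array([ 0.0018, -0.0004, -0.0004,  0.0023,  0.0023,  0.001 ]), 'tau': array([ 1.50000e-03, -4.42347e+01, -1.78023e+01, -2.00000e-04,
        8.40000e-03, -0.00000e+00]), 'tcp_pos': array([ 0.197 , -0.5924,  0.228 ]), 'tool_rot': array([ 0.9872,  0.1597,  0.    , -0.0011]), 'force': array([-0.4431, -0.6674, -1.1972]), 'ft_torque': array([ 0.0011,  0.0052, -0.0326]), 'gripper_force': np.float64(0.0), 'finger_gap': np.float64(1.0028)}
scene 44.5491107782739 324.30278307081784 195.75160910439732 [[-0.476, 0.879, -0.009], [0.715, 0.381, -0.586], [-0.512, -0.285, -0.81]] [ 0.249 -0.28   1.676]
side 57.21081067341185 318.1107548615337 207.91984203166098 [[-0.947, -0.319, -0.019], [-0.17, 0.555, -0.815], [0.271, -0.768, -0.58]] [0.49  0.232 0.91 ]
```

View pics/scene1.png

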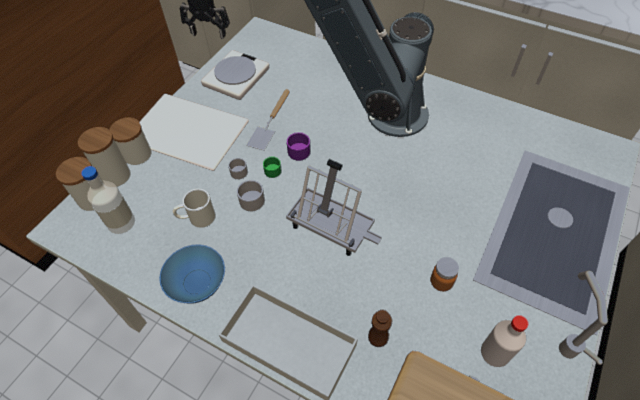

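View pics/side1.png

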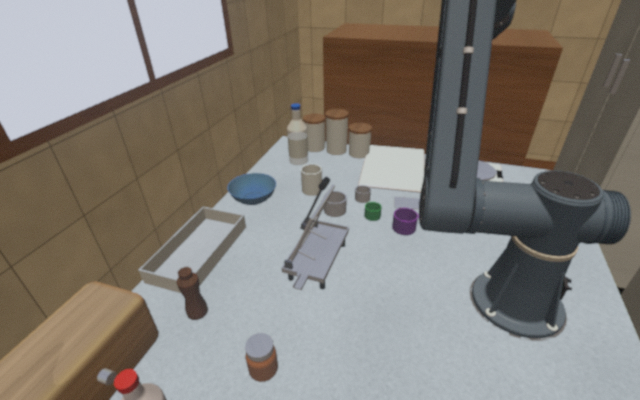

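The scene view shows the stand at about (333,215), with its spout tip at (380,239). The mug is at (198,208), the jar at (444,274) and the mill at (380,328). Cup candidates are grey (238,169), grey (251,195), green (272,167) and purple (299,146). The smaller grey one at (238,169) fits the description; I'll confirm it in an enlarged crop.

```bash
cat > h.py <<'E'
import numpy as np,cv2
def load(n): return dict(np.load(n+".npz"))
def f(d): return 200/np.tan(np.radians(d["fov_y"])/2)
def bp(d,u,v):
    z=d["range_z"][int(round(v)),int(round(u))]
    c=np.array([(u-d["cx"])/f(d),(v-d["cy"])/f(d),1])*z
    return d["R"].T@(c-d["t"])
def cloud(d):
    v,u=np.mgrid[:400,:640]; z=d["range_z"]
    c=np.stack([(u-d["cx"])/f(d)*z,(v-d["cy"])/f(d)*z,z],-1)
    return (c-d["t"])@d["R"]
def pr(d,X):
    c=np.asarray(X)@d["R"].T+d["t"]; return c[...,:2]/c[...,2:]*f(d)+[d["cx"],d["cy"]]
def tri(d1,p1,d2,p2):
    P=[f_(d) for d in(d1,d2) for f_ in (lambda d:np.array([[f(d),0,d["cx"]],[0,f(d),d["cy"]],[0,0,1]])@np.c_[d["R"],d["t"]],)]
    X=cv2.triangulatePoints(P[0],P[1],np.array(p1,float).reshape(2,1),np.array(p2,float).reshape(2,1)); return (X[:3]/X[3]).ravel()
E
python3 - <<'E'
from h import *
a,b=load("scene1"),load("side1")
A=cv2.resize(a["pixels"][125:265,220:400],None,fx=4.4,fy=4.2,interpolation=3)[:,:,::-1]
cv2.imwrite("pics/c1.png",cv2.resize(a["pixels"][130:265,220:390],None,fx=4.4,fy=4.4,interpolation=3)[:,:,::-1])
cv2.imwrite("pics/c2.png",cv2.resize(b["pixels"][170:295,275:425],None,fx=4.8,fy=4.8,interpolation=3)[:,:,::-1])
for n,d in(("scene",a),("side",b)):
    C=cloud(d); print(n,"table z",np.median(C[...,2][(abs(C[...,2])<.03)&(d["range_z"]>0)]))
for n,d,u,v in [("smallgrey",a,238,164),("biggrey",a,251,186),("green",a,272,163),("purple",a,299,140),("spout",a,376,238),("jar",a,446,266),("mill",a,381,316),("mug",a,201,196),("sp side",b,299,283)]: print(n,np.round(bp(d,u,v),3))
E
```

```text
scene table z 0.0014571067175033728
side table z -5.109303435385286e-05
smallgrey [ 0.447 -0.35   0.01 ]
biggrey [ 0.51  -0.256  0.028]
green [ 0.394 -0.257  0.012]
purple [ 0.271 -0.23   0.013]
spout [0.512 0.155 0.052]
jar [0.523 0.352 0.084]
mill [0.748 0.268 0.148]
mug [ 0.624 -0.35   0.055]
sp side [0.516 0.15  0.051]
```

View pics/c1.png

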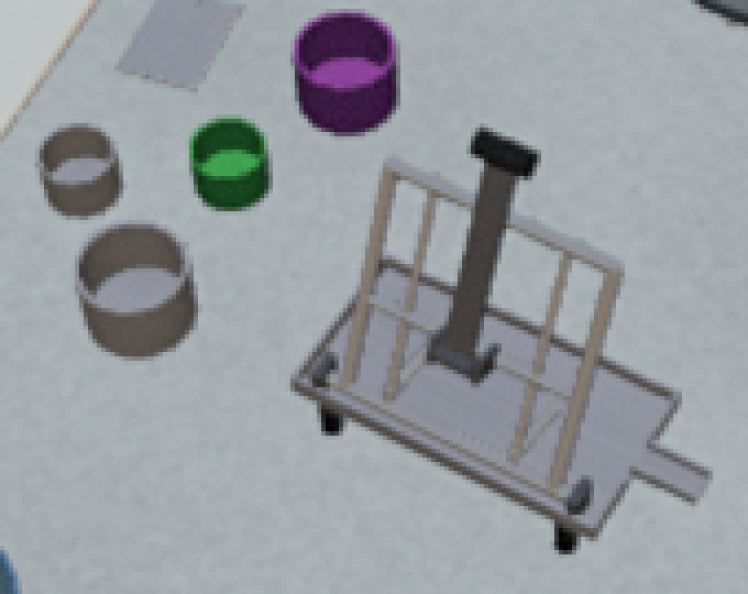

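View pics/c2.png

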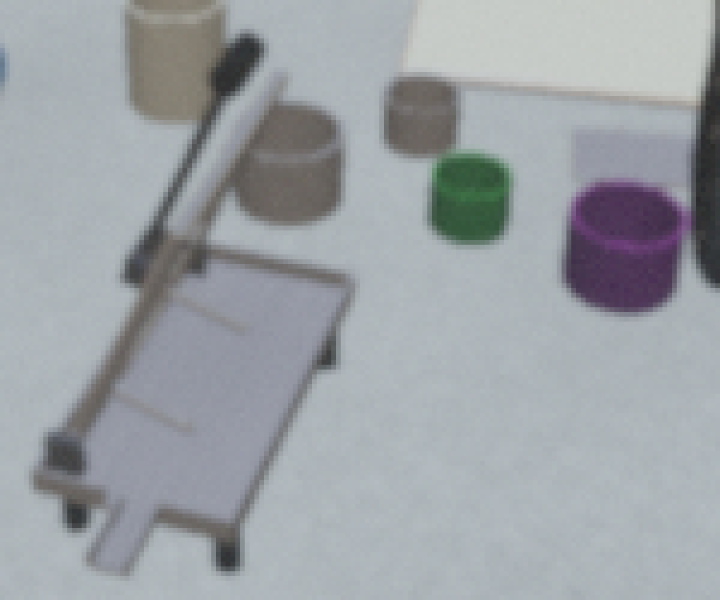

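The crops show two grey steel cups: the small one in c1 at (80,170), scene (238,169), and the clearly larger one at (137,290), scene (251,195). The small one is the cup. The tray corners and spout end are visible in both crops, so I'll fit poses from those.

```bash
cat > fit.py <<'E'
from h import *
from scipy.optimize import least_squares
a,b=load("scene1"),load("side1")
U1=lambda p:np.array([220+p[0]/4.4-.4,130+p[1]/4.4-.4]); U2=lambda p:np.array([275+p[0]/4.8-.4,170+p[1]/4.8-.4])
cor=[((-102,-110,60),(381,262),(355,277)),((-102,110,60),(682,396),(238,522)),((13,110,60),(597,534),(35,475)),((13,-110,60),(293,382),None),
((-62,152,58),(712,473),(129,573)),((-38,152,58),(697,503),(89,560))]
def W(p,X):
    c,s=np.cos(p[2]),np.sin(p[2]); return np.array([[c,-s,0],[s,c,0],[0,0,1]])@(np.array(X)/1000)+[p[0],p[1],p[3] if len(p)>3 else 0]
if __name__=="__main__":
    def res(p): return np.concatenate([r for X,p1,p2 in cor for r in ([pr(a,W(p,X))-U1(p1)]+([pr(b,W(p,X))-U2(p2)] if p2 else []))])
    r=least_squares(res,[.55,0,0,0],loss="soft_l1"); print(np.round(r.x,4),np.round(res(r.x).reshape(-1,2),1).tolist())
    for n,X in [("spout_tip",(-50,145,48)),("bar",(-64,0,212)),("foot",(-64+18*.92-0.39*(-0),0,0))]: print(n,np.round(W(r.x,X),4))
    for X,p1,p2 in cor:
        if p2: print(X,"tri z",np.round(tri(a,U1(p1),b,U2(p2)),4))
    print("cup rim tri",tri(a,U1((80,150)),b,U2((422,93))))
    # cup: silhouettes model fit
    t=np.linspace(0,2*np.pi,200)
    def ext(p,d):
        P=np.concatenate([np.c_[p[0]+.028*np.cos(t),p[1]+.028*np.sin(t),0*t+z] for z in(p[2],p[2]+.04)]); q=pr(d,P); return np.r_[q.min(0),q.max(0)]
    m1=np.r_[U1((40,124)),U1((121,215))]; m2=np.r_[U2((386,75)),U2((460,157))]
    g=lambda p:np.r_[ext(p,a)-m1,ext(p,b)-m2]
    c=least_squares(g,[.46,-.33,0]); print("cup",np.round(c.x,4),np.round(g(c.x),1))
    for n,d in(("scene",a),("side",b)):
        C=cloud(d); 
        for nm,x,y,zz in(("cup",c.x[0],c.x[1],.02),):
            m=(np.hypot(C[...,0]-x,C[...,1]-y)<.045)&(C[...,2]>.008); print(nm,n,m.sum(),C[m].min(0).round(3),C[m].max(0).round(3))
    m=(cloud(b)[...,2]>.19)&(np.hypot(cloud(b)[...,0]-r.x[0],cloud(b)[...,1]-r.x[1])<.2);print("bar/foot",cloud(b)[m].min(0).round(3),cloud(b)[m].max(0).round(3))
E
python3 fit.py
```

```text
[ 0.56    0.0129 -0.0249 -0.0055] [[0.4, -1.1], [-0.3, 0.2], [-0.3, -0.5], [-0.9, 1.7], [-0.2, -0.4], [-1.0, 0.7], [-0.7, 0.2], [0.1, -0.5], [0.4, -0.1], [-0.4, -0.6], [-0.3, 0.1]]
spout_tip [0.5136 0.1591 0.0425]
bar [0.496  0.0145 0.2065]
foot [ 0.5126  0.0141 -0.0055]
(-102, -110, 60) tri z [ 0.4564 -0.096   0.0515]
(-102, 110, 60) tri z [0.4613 0.1255 0.0567]
(13, 110, 60) tri z [0.5753 0.1223 0.0544]
(-62, 152, 58) tri z [0.5029 0.1666 0.0519]
(-38, 152, 58) tri z [0.526  0.1666 0.0519]
cup rim tri [ 0.46616592 -0.33183763  0.04201838]
cup [ 0.466  -0.3357 -0.001 ] [-0.9 -0.8  0.7  0.7 -0.7 -0.5  0.6  0.8]
cup scene 260 [ 0.437 -0.364  0.008] [ 0.498 -0.306  0.046]
cup side 229 [ 0.439 -0.368  0.008] [ 0.493 -0.306  0.042]
bar/foot [ 0.483 -0.065  0.191] [0.525 0.094 0.275]
```

```bash
cat > mv.py <<'E'
import sys,numpy as np
from station import sense
from scipy.spatial.transform import Rotation as Ro
s=sense(); R=Ro.from_quat(s["tool_rot"]).as_matrix(); y=R[:,1]; h=np.arctan2(y[1],y[0])
a=list(map(float,sys.argv[1:]))
d=R.T@(np.array(a[:3])-s["tcp_pos"]); th=(h-a[3]+np.pi/2)%np.pi-np.pi/2 if len(a)>3 else 0
print("t",round(float(s["t"]),2),"pos",s["tcp_pos"].round(4),"h",round(float(h),3),"q",s["q"].round(2),"F",s["force"].round(1),"gap",round(float(s["finger_gap"]),3),"-> d",d.round(4),"turn",round(float(th),3),"rows",max(np.linalg.norm(d)/.05,abs(th)/.15).round(1))
E
python3 mv.py .466 -.335 .2 -.025
```

```text
t 0.1 pos [ 0.197  -0.5924  0.2281] h -1.25 q [-1.43  0.53  1.43  0.    1.18 -0.18] F [-0.2 -0.1  0.3] gap 1.001 -> d [ 0.3364 -0.1594  0.0286] turn -1.225 rows 8.2
```

```bash
python3 -m pendant '0.042 -0.02 0.0036 -0.15 1;0.084 -0.04 0.007 -0.3 1;0.126 -0.06 0.011 -0.45 1;0.168 -0.08 0.014 -0.6 1;0.21 -0.1 0.018 -0.75 1;0.252 -0.12 0.021 -0.9 1;0.294 -0.14 0.025 -1.05 1;0.336 -0.159 0.028 -1.2 1;0.336 -0.159 0.028 -1.225 1;0.336 -0.159 0.028 -1.225 1;0.336 -0.159 0.028 -1.225 1'
python3 mv.py .466 -.335 .2 -.025
python3 - <<'E'
from station import sense, eyes
import numpy as np,cv2
s=sense(); d=eyes.snapshot("wrist"); np.savez("w1.npz",pos=s["tcp_pos"],rot=s["tool_rot"],**d); cv2.imwrite("pics/w1.png",d["pixels"][:,:,::-1]); print(d["fov_y"],d["cx"],d["cy"],d["hand_eye"].round(3).tolist())
E
```

```text
t: 1.2
tcp_pos: [0.4652, -0.3368, 0.2008]
tool_rot: [0.716, 0.698, -0.0, -0.0]
force: [-0.3, -0.2, 0.0]
finger_gap: 1.004
gripper_force: 0.0
t 1.2 pos [ 0.4652 -0.3368  0.2008] h -0.027 q [-0.82  0.49  1.59 -0.    1.06 -0.79] F [-0.3 -0.2  0. ] gap 1.004 -> d [0.0018 0.0007 0.0008] turn -0.002 rows 0.0
65.70646984690485 320.67662285816795 196.0762450341137 [[0.001, -0.96, -0.279, 0.071], [1.0, 0.001, 0.001, 0.001], [-0.001, -0.279, 0.96, -0.145], [0.0, 0.0, 0.0, 1.0]]
```

View pics/w1.png

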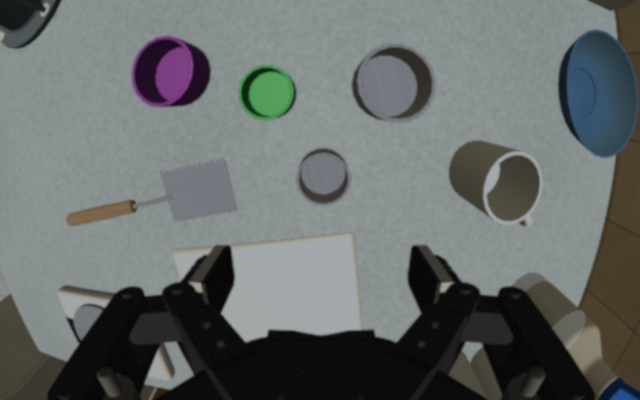

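The wrist view shows the small grey cup at (324,176), with the fingers at the bottom of the picture. It is clearly smaller than the grey one at (394,82). I'll refine its position by intersecting the ray with the rim height.

```bash
cat > wr.py <<'E'
import numpy as np
from scipy.spatial.transform import Rotation as Ro
def wray(d,u,v):
    f=200/np.tan(np.radians(float(d["fov_y"]))/2); x=np.array([u-d["cx"],v-d["cy"]],float); r=np.hypot(*x); th=r/f
    c=np.r_[x/r*np.sin(th),np.cos(th)]; R=Ro.from_quat(d["rot"]).as_matrix(); H=d["hand_eye"]
    return d["pos"]+R@H[:3,3], R@H[:3,:3]@c, c[2]
def atz(d,u,v,z): o,r,_=wray(d,u,v); return o+r*(z-o[2])/r[2]
def atd(d,u,v): o,r,c=wray(d,u,v); return o+r*d["range_z"][int(v),int(u)]/c
E
python3 - <<'E'
from wr import *
import cv2
d=dict(np.load("w1.npz"))
for p in [(324,175),(299,175),(349,175),(324,148),(324,203)]: print(p,atz(d,*p,.04).round(4),atd(d,*p).round(4))
# all rim points by depth
P=np.array([atd(d,u,v) for v in range(140,212) for u in range(290,358) if d["range_z"][v,u]>0])
m=(P[:,2]>.033)&(P[:,2]<.05); c,r=cv2.minEnclosingCircle(P[m,:2].astype(np.float32)); print(m.sum(),c,r,np.percentile(P[m,2],90))
E
```

```text
(324, 175) [ 0.4694 -0.3327  0.04  ] [ 0.4696 -0.3405  0.0042]
(299, 175) [ 0.4441 -0.332   0.04  ] [ 0.4433 -0.3344  0.0288]
(349, 175) [ 0.4947 -0.3333  0.04  ] [ 0.4947 -0.3332  0.0401]
(324, 148) [ 0.4701 -0.3052  0.04  ] [ 0.4703 -0.3094  0.0075]
(324, 203) [ 0.4687 -0.3623  0.04  ] [ 0.4687 -0.3623  0.04  ]
598 (0.4681220054626465, -0.3370888829231262) 0.028201691806316376 0.04097240557010605
```

```bash
python3 -m pendant '0.001 0.0025 0.05 0 1;0.001 0.0025 0.10 0 1;0.001 0.0025 0.14 0 1;0.001 0.0025 0.16 0 1;0.001 0.0025 0.173 0 1;0.001 0.0025 0.173 0 1' && python3 -m pendant '0 0 0 0 0.3;0 0 0 0 0.3;0 0 0 0 0.3;0 0 0 0 0.3;0 0 0 0 0.3' 30
```

```text
t: 1.85
tcp_pos: [0.4669, -0.3358, 0.0266]
tool_rot: [0.717, 0.697, -0.0, -0.001]
force: [-0.6, -0.0, 0.4]
finger_gap: 1.0
gripper_force: 0.0
t: 2.35
tcp_pos: [0.469, -0.3364, 0.0302]
tool_rot: [0.716, 0.698, -0.0, 0.002]
force: [-2.3, -0.1, 6.9]
finger_gap: 0.631
gripper_force: 30.8
```

```bash
python3 -m pendant '0 0 -0.02 0 0.3;0 0 -0.06 0 0.3;0 0 -0.1 0 0.3;0 0 -0.15 0 0.3;0 0 -0.2 0 0.3;0.02 0 -0.24 0 0.3;0.06 0 -0.27 0 0.3;0.1 0 -0.3 0 0.3;0.15 0.005 -0.31 0 0.3;0.2 0.01 -0.31 0 0.3;0.25 0.015 -0.31 0 0.3;0.3 0.02 -0.31 0 0.3;0.35 0.025 -0.31 0 0.3;0.4 0.03 -0.31 0 0.3;0.45 0.035 -0.31 0 0.3;0.5 0.04 -0.31 0 0.3;0.54 0.046 -0.31 0 0.3;0.57 0.046 -0.31 0 0.3;0.57 0.046 -0.31 0 0.3;0.57 0.046 -0.31 0 0.3'
python3 mv.py .5136 .23 .33 -.025
python3 - <<'E'
from station import sense, eyes
import numpy as np,cv2
s=sense(); d=eyes.snapshot("wrist"); np.savez("w2.npz",pos=s["tcp_pos"],rot=s["tool_rot"],**d); cv2.imwrite("pics/w2.png",d["pixels"][:,:,::-1])
E
```

```text
t: 4.35
tcp_pos: [0.5279, 0.2338, 0.3383]
tool_rot: [0.715, 0.699, -0.0, 0.0]
force: [0.1, 0.1, -0.2]
finger_gap: 0.625
gripper_force: 32.0
t 4.35 pos [0.5279 0.2338 0.3383] h -0.023 q [ 0.22  0.36  1.41 -0.    1.37  0.25] F [ 0.1  0.1 -0.2] gap 0.625 -> d [-0.0041 -0.0142  0.0083] turn 0.002 rows 0.3
```

View pics/w2.png

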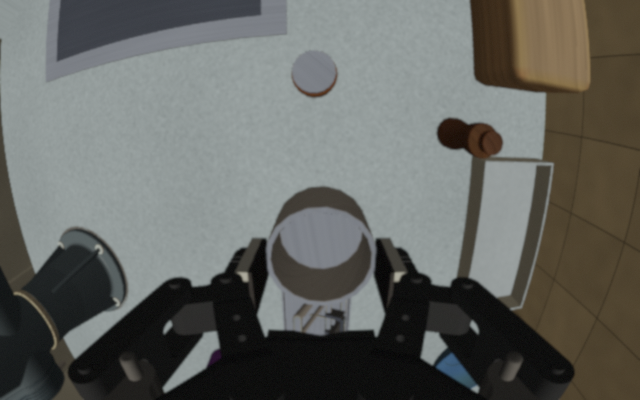

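The cup is held upright in the fingers, rim centre (321,253). The jar is at (315,74) and the mill at (480,138). Next I'll measure where the cup sits in the hand.

```bash
python3 - <<'E'
from wr import *
import cv2
d=dict(np.load("w2.npz"))
P=np.array([atd(d,u,v) for v in range(180,310) for u in range(255,385) if d["range_z"][v,u]>0]); R=Ro.from_quat(d["rot"]).as_matrix()
T=(P-d["pos"])@R
for p in [(321,300),(321,206),(272,253),(372,253)]: print(p,((atd(d,*p)-d["pos"])@R).round(4))
m=(np.hypot(T[:,0],T[:,1])<.034)&(T[:,2]<.03)&(T[:,2]>-.03); print("z pct",np.percentile(T[m,2],[1,5,20,50,90]))
k=m&(T[:,2]<np.percentile(T[m,2],20)+.002); c,r=cv2.minEnclosingCircle(T[k,:2].astype(np.float32)); print(c,r)
print("jar",atz(d,315,74,.085),"mill",atz(d,491,143,.148))
E
python3 mv.py .5136 .24 .045 -.025
```

```text
(321, 300) [-0.0258  0.001  -0.0092]
(321, 206) [ 0.0268  0.0009 -0.0096]
(272, 253) [-0.0006 -0.0242 -0.0036]
(372, 253) [ 0.0025  0.026  -0.0097]
z pct [-0.0276847  -0.01824366 -0.00940058  0.00890556  0.02633629]
(0.003104269504547119, 0.00019734608940780163) 0.0322321392595768
jar [0.52428207 0.34934657 0.085     ] mill [0.73490495 0.26914711 0.148     ]
t 4.4 pos [0.5281 0.233  0.3383] h -0.025 q [ 0.22  0.36  1.41 -0.    1.37  0.25] F [-0.2 -0.2 -0.8] gap 0.627 -> d [ 0.0069 -0.0147  0.2933] turn 0.0 rows 5.9
```

```bash
python3 -m pendant '-0.04 -0.014 0 0 0.3;-0.09 -0.014 0 0 0.3;-0.12 -0.014 0 0 0.3;-0.12 -0.014 0 0 0.3;-0.12 -0.014 0 0 0.3;-0.12 -0.014 0 0 0.3'
python3 - <<'E'
from station import sense, eyes
import numpy as np,cv2
s=sense(); d=eyes.snapshot("wrist"); np.savez("w3.npz",pos=s["tcp_pos"],rot=s["tool_rot"],**d); cv2.imwrite("pics/w3.png",cv2.resize(d["pixels"][120:320,200:440],None,fx=3,fy=3,interpolation=3)[:,:,::-1])
E
```

```text
t: 5.0
tcp_pos: [0.5115, 0.1137, 0.3383]
tool_rot: [0.716, 0.698, 0.0, -0.0]
force: [0.5, 1.3, -1.0]
finger_gap: 0.627
gripper_force: 32.0
```

View pics/w3.png

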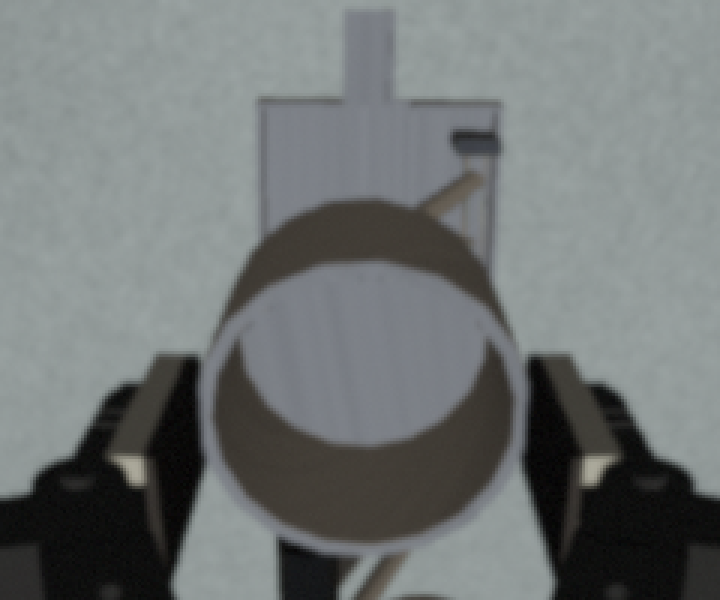

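The crop shows the spout end between (346,10) and (394,10). The tray's +y rim corners are at (258,99) and (500,101).

```bash
python3 - <<'E'
from wr import *
d=dict(np.load("w3.npz"))
g=lambda p:(200+p[0]/3-.33,120+p[1]/3-.33)
for n,p,z in[("spL",(345,10),.058),("spR",(395,10),.058),("trL",(258,99),.06),("trR",(500,101),.06)]:
    print(n,atz(d,*g(p),z).round(4),atd(d,g(p)[0],g(p)[1]+2).round(4))
E
python3 mv.py .5136 .24 .045 -.025
```

```text
spL [0.5056 0.1651 0.058 ] [0.5056 0.1625 0.0605]
spR [0.5283 0.1645 0.058 ] [0.5283 0.1618 0.0578]
trL [0.4644 0.1255 0.06  ] [0.4643 0.1228 0.0605]
trR [0.5761 0.1219 0.06  ] [0.5763 0.1189 0.0584]
t 5.05 pos [0.5115 0.1141 0.3382] h -0.025 q [0.01 0.27 1.54 0.   1.33 0.03] F [-0.4  0.2 -0.6] gap 0.627 -> d [ 0.1258 -0.0011  0.2932] turn 0.0 rows 6.4
```

```bash
python3 -m pendant '0.05 0.003 0 0 0.3;0.1 0.003 0.01 0 0.3;0.126 0.003 0.05 0 0.3;0.126 0.003 0.1 0 0.3;0.126 0.003 0.15 0 0.3;0.126 0.003 0.2 0 0.3;0.126 0.003 0.25 0 0.3;0.126 0.003 0.285 0 0.3;0.126 0.003 0.302 0 0.3;0.126 0.003 0.302 0 0.3;0.126 0.003 0.302 0 0.3'
python3 mv.py .5155 .158 .033 -.027
```

```text
t: 6.15
tcp_pos: [0.5179, 0.2405, 0.0361]
tool_rot: [0.715, 0.699, 0.0, 0.0]
force: [0.4, 0.1, -0.4]
finger_gap: 0.626
gripper_force: 32.1
t 6.15 pos [0.5179 0.2405 0.0361] h -0.024 q [0.24 0.74 1.71 0.   0.7  0.26] F [ 0.4  0.1 -0.4] gap 0.626 -> d [-0.0826 -0.0005  0.0031] turn 0.003 rows 1.7
```

```bash
python3 -m pendant '-0.01 -0.0005 0.0033 0 0.3;-0.03 -0.0005 0.0033 0 0.3;-0.05 -0.0005 0.0033 0 0.3;-0.07 -0.0005 0.0033 0 0.3;-0.0826 -0.0005 0.0033 0 0.3;-0.0826 -0.0005 0.0033 0 0.3;-0.0826 -0.0005 0.0033 0 0.3'
python3 mv.py .5155 .158 .0305 -.027
python3 - <<'E'
from station import sense, eyes
import numpy as np,cv2
s=sense()
d=eyes.snapshot("wrist"); np.savez("w4.npz",pos=s["tcp_pos"],rot=s["tool_rot"],**d)
b=eyes.snapshot("side"); np.savez("side2.npz",**b)
A=cv2.resize(d["pixels"][180:340,240:400],None,fx=2.5,fy=2.5,interpolation=3);B=cv2.resize(b["pixels"][215:315,240:340],None,fx=4,fy=4,interpolation=3)
cv2.imwrite("pics/w4.png",np.hstack([A,B])[:,:,::-1])
E
```

```text
t: 6.85
tcp_pos: [0.5157, 0.157, 0.0334]
tool_rot: [0.716, 0.698, 0.001, 0.0]
force: [-0.6, 0.6, -0.4]
finger_gap: 0.63
gripper_force: 32.1
t 6.85 pos [0.5157 0.157  0.0334] h -0.026 q [0.09 0.72 1.79 0.   0.63 0.11] F [-0.6  0.6 -0.4] gap 0.63 -> d [ 0.0009 -0.0003  0.0029] turn 0.001 rows 0.1
```

View pics/w4.png

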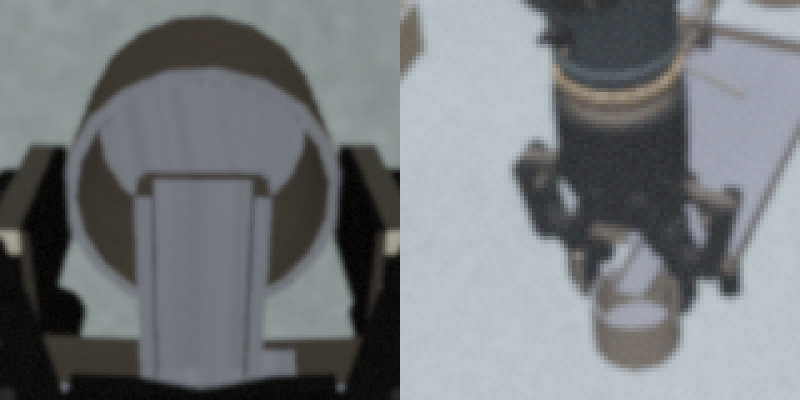

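The left panel shows the spout centred over the cup, spout at x 137–271 and rim at x 66–338. The end face runs from row 175 to row 195. The right panel confirms the cup is under the spout. I'll check the distance along the spout next.

Run:
```python
from wr import *
d=dict(np.load("w4.npz")); g=lambda x,y:(240+x/2.5-.3,180+y/2.5-.3)
for n,p,z in[("end bot",(204,175),.048),("end topL",(137,195),.058),("end topR",(271,195),.058),("rim L",(66,180),.0425),("rim R",(339,180),.0425),("rim far",(202,67),.0425)]: print(n,atz(d,*g(*p),z).round(4))
print(d["pos"])
```

```text
end bot [0.5169 0.1639 0.048 ]
end topL [0.5052 0.1651 0.058 ]
end topR [0.5286 0.1645 0.058 ]
rim L [0.4896 0.1605 0.0425]
rim R [0.5435 0.1591 0.0425]
rim far [0.5171 0.1834 0.0425]
[0.51573321 0.15704577 0.03340375]
```

```bash
python3 -m pendant '0.001 0 0.0015 0 0.3;0.001 0 0.003 0 0.3;0.001 0 0.003 0 0.3;0.001 0 0.003 0 0.7;0.001 0 0.003 0 0.8;0.001 0 0.003 0 0.9;0.001 0 0.003 0 0.9;0.001 0 -0.02 0 0.9;0.001 0 -0.06 0 0.9;0.001 0 -0.11 0 0.9;0.001 0 -0.16 0 0.9;0.001 0 -0.21 0 0.9;0.001 0 -0.26 0 0.9;0.001 0 -0.3 0 0.9;0.001 0 -0.3 0 0.9'
python3 - <<'E'
from station import sense, eyes
import numpy as np,cv2
s=sense()
d=eyes.snapshot("wrist"); np.savez("w5.npz",pos=s["tcp_pos"],rot=s["tool_rot"],**d)
b=eyes.snapshot("side"); np.savez("side3.npz",**b)
a=eyes.snapshot("scene"); np.savez("scene3.npz",**a)
A=cv2.resize(d["pixels"][160:360,220:420],None,fx=2,fy=2,interpolation=3);B=cv2.resize(a["pixels"][130:290,280:440],None,fx=2.5,fy=2.5,interpolation=3)
cv2.imwrite("pics/w5.png",np.hstack([A,B])[:,:,::-1])
E
python3 mv.py .5155 .158 .0305 -.027
```

```text
t: 8.45
tcp_pos: [0.5186, 0.1585, 0.3394]
tool_rot: [0.716, 0.698, 0.006, 0.005]
force: [1.4, -0.3, -0.6]
finger_gap: 0.899
gripper_force: 0.0
t 8.6 pos [0.5143 0.1579 0.3319] h -0.025 q [ 0.09  0.3   1.51 -0.    1.33  0.12] F [ 0.6 -0.3 -0.6] gap 0.905 -> d [2.000e-04 1.700e-03 3.014e-01] turn 0.002 rows 6.0
```

View pics/w5.png

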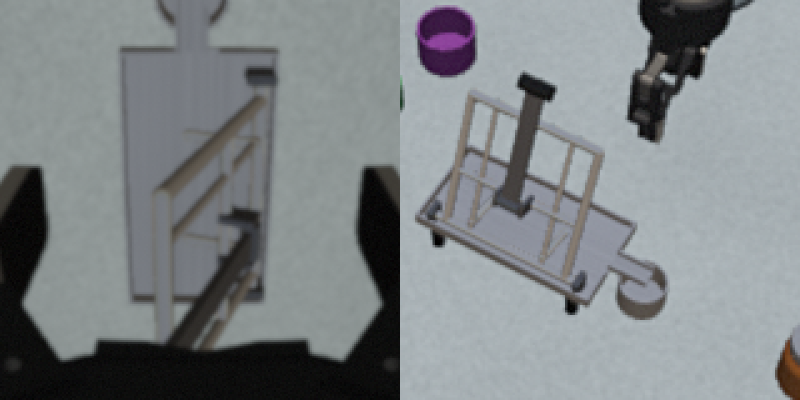

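The cup stands under the spout, right panel (642,285), and the leg is still folded up with its foot at (537,86). Next I'll check the cup's centring and work out the leg push.

```bash
python3 - <<'E'
from wr import *
from scipy.optimize import least_squares
d=dict(np.load("w5.npz"))
P=np.array([np.r_[atd(d,u,v)] for v in range(130,200) for u in range(270,360) if d["range_z"][v,u]>0])
m=(P[:,2]>.036)&(P[:,2]<.044)&(np.hypot(P[:,0]-.516,P[:,1]-.158)<.035); Q=P[m]
r=least_squares(lambda p:np.hypot(Q[:,0]-p[0],Q[:,1]-p[1])-.0265,[.516,.158],loss="soft_l1",f_scale=.002); print(m.sum(),r.x.round(4))
k=(P[:,2]>.05)&(P[:,1]>.13); print("spout",np.percentile(P[k],[1,99],axis=0).round(4))
E
python3 mv.py .43 .0136 .34 -.027
```

```text
206 [0.5162 0.1582]
spout [[0.5051 0.1301 0.05  ]
 [0.5281 0.1649 0.0597]]
t 8.6 pos [0.5143 0.1579 0.3319] h -0.025 q [ 0.09  0.3   1.51 -0.    1.33  0.12] F [ 0.6 -0.3 -0.6] gap 0.905 -> d [-0.1464 -0.0807 -0.008 ] turn 0.002 rows 3.3
```

```bash
python3 -m pendant '-0.04 -0.022 -0.008 0 0;-0.08 -0.044 -0.008 0 0;-0.12 -0.066 -0.008 0 0;-0.1464 -0.081 -0.008 0 0;-0.1464 -0.081 -0.008 0 0;-0.1464 -0.081 0.02 0 0;-0.1464 -0.081 0.05 0 0;-0.1464 -0.081 0.07 0 0;-0.1464 -0.081 0.07 0 0' 30
python3 mv.py .57 .0136 .262 -.027
```

```text
t: 9.5
tcp_pos: [0.4277, 0.0149, 0.2589]
tool_rot: [0.716, 0.698, -0.003, -0.004]
force: [-0.6, 0.6, -0.3]
finger_gap: -0.0
gripper_force: 0.0
t 9.5 pos [0.4277 0.0149 0.2589] h -0.025 q [-0.23  0.22  1.86  0.    1.07 -0.2 ] F [-0.6  0.6 -0.3] gap -0.0 -> d [ 0.0022  0.1422 -0.0045] turn 0.002 rows 2.8
```

```bash
python3 -m pendant '0 0.02 -0.002 0 0;0 0.035 -0.002 0 0;0 0.05 -0.002 0 0;0 0.065 -0.002 0 0;0.001 0.08 -0.002 0 0;0.001 0.095 -0.002 0 0;0.001 0.11 -0.002 0 0;0.001 0.125 -0.002 0 0;0.001 0.14 -0.002 0 0;0.001 0.15 -0.002 0 0;0.001 0.15 -0.002 0 0;0.001 0.15 -0.002 0 0'
python3 - <<'E'
from station import sense, eyes
import numpy as np,cv2
b=eyes.snapshot("side"); np.savez("side4.npz",**b)
a=eyes.snapshot("scene"); np.savez("scene4.npz",**a)
A=cv2.resize(b["pixels"][150:310,260:420],None,fx=2.5,fy=2.5,interpolation=3);B=cv2.resize(a["pixels"][130:290,260:420],None,fx=2.5,fy=2.5,interpolation=3)
cv2.imwrite("pics/w6.png",np.hstack([A,B])[:,:,::-1])
E
python3 mv.py .43 .0136 .34 -.027
```

```text
t: 10.7
tcp_pos: [0.58, 0.0116, 0.2643]
tool_rot: [0.716, 0.698, -0.0, -0.001]
force: [-0.5, -0.0, 0.2]
finger_gap: -0.0
gripper_force: 0.0
t 10.8 pos [0.5793 0.0116 0.2637] h -0.025 q [-0.17  0.43  1.51  0.    1.21 -0.15] F [-0.3  0.1 -0.1] gap -0.001 -> d [-0.0016 -0.1495 -0.0758] turn 0.002 rows 3.4
```

View pics/w6.png

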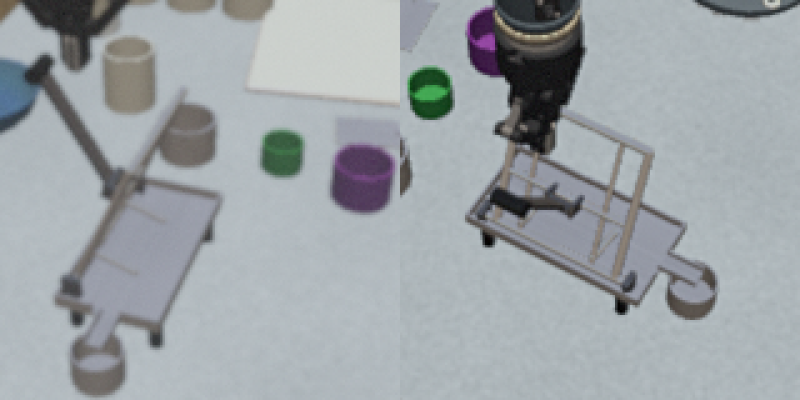

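The leg is past centre and mid-swing downwards; its foot is at left panel (38,68) and right panel (510,200). The frame is still forward and the cup is in place. I'll open the gripper above the top bar and check the leg and bar numerically from depth.

```bash
python3 -m pendant '0 0 -0.03 0 0;-0.0005 -0.03 -0.045 0 0.5;-0.001 -0.06 -0.045 0 0.6;-0.001 -0.081 -0.045 0 0.6;-0.001 -0.081 -0.045 0 0.6;-0.001 -0.081 -0.045 0 0.6;-0.001 -0.081 -0.045 0 0.6;-0.001 -0.081 -0.045 0 0.6'
cat > look.py <<'E'
from station import sense, eyes
from wr import *; from h import cloud
S=np.array([.562,.0118]); c,s_=np.cos(-.028),np.sin(-.028); Rz=np.array([[c,s_],[-s_,c]])
st=sense(); w=eyes.snapshot("wrist"); w["pos"],w["rot"]=st["tcp_pos"],st["tool_rot"]
v,u=np.mgrid[0:400:1,0:640:1]
f=200/np.tan(np.radians(w["fov_y"])/2); x=np.stack([u-w["cx"],v-w["cy"]],-1); r=np.hypot(x[...,0],x[...,1])+1e-9
k=w["range_z"][...,None]; C=np.concatenate([x/r[...,None]*np.tan(r/f)[...,None]*k,k],-1)
R=Ro.from_quat(w["rot"]).as_matrix(); H=w["hand_eye"]; W=(C@H[:3,:3].T+H[:3,3])@R.T+w["pos"]; W=W[w["range_z"]>0]
cl={"wrist":W}
for n in("scene","side"):
    d=eyes.snapshot(n); cl[n]=cloud(d)[d["range_z"]>0]
for n,P in cl.items():
    L=np.c_[(P[:,:2]-S)@Rz.T,P[:,2]]*1000
    b=(abs(L[:,1])<80)&(abs(L[:,0]+30)<75)&(L[:,2]>195)&(L[:,2]<240)&(abs(L[:,1])>24)
    ft=(abs(L[:,1])<22)&(L[:,0]>75)&(L[:,0]<140)&(L[:,2]>12)&(L[:,2]<120)
    cu=(np.hypot(L[:,0]+50,L[:,1]-145)<40)&(L[:,2]>30)&(L[:,2]<44)
    for m,nm in((b,"bar"),(ft,"foot"),(cu,"cup")):
        if m.sum()>8: print(n,nm,m.sum(),"med",np.median(L[m],0).round(1),"p2",np.percentile(L[m],2,0).round(1),"p98",np.percentile(L[m],98,0).round(1))
E
python3 look.py; python3 mv.py .498 .0134 .215 -.028
```

```text
t: 11.6
tcp_pos: [0.5005, 0.0119, 0.3094]
tool_rot: [0.716, 0.698, 0.0, 0.0]
force: [0.1, -0.5, -0.2]
finger_gap: 0.594
gripper_force: 0.0
wrist bar 1823 med [-64.5  32.  216. ] p2 [-70.5 -75.6 196.8] p98 [-55.   76.7 218. ]
wrist foot 546 med [104.7  -1.2  66.8] p2 [ 76.4 -18.7  58.4] p98 [119.7  16.   83.2]
wrist cup 298 med [-46.9 155.7  39.8] p2 [-76.5 122.4  30.6] p98 [-23.8 171.2  41.7]
scene bar 223 med [-63.4  27.8 214. ] p2 [-70.2 -75.9 195.8] p98 [-54.2  78.8 219. ]
scene foot 208 med [103.2   1.2  67.2] p2 [ 76.4 -16.9  55.3] p98 [120.8  17.6  83.9]
scene cup 94 med [-36.9 155.4  38.1] p2 [-77.4 121.9  30.5] p98 [-22.8 174.   43.8]
side bar 139 med [-68.1  41.8 215. ] p2 [-71.9 -73.8 197. ] p98 [-58.8  78.9 217.6]
side foot 106 med [104.4   5.8  65.2] p2 [ 77.4 -20.4  51.4] p98 [117.3  16.7  80.9]
side cup 127 med [-60.1 158.5  37.2] p2 [-79.4 121.2  30.1] p98 [-25.7 172.9  41.3]
t 11.75 pos [0.5001 0.012  0.3094] h -0.025 q [-0.2   0.26  1.63  0.    1.25 -0.17] F [ 0.1  0.9 -0.1] gap 0.601 -> d [ 0.0014 -0.0021  0.0944] turn 0.003 rows 1.9
```

The leg is fully down, with its foot at x ≈ 114 mm and its top at about 66 mm. The bar is where predicted, so I'll pinch it.

```bash
python3 -m pendant '0.0014 -0.002 0.04 0 0.6;0.0014 -0.002 0.075 0 0.6;0.0014 -0.002 0.0935 0 0.6;0.0014 -0.002 0.0935 0 0.6;0.0014 -0.002 0.0935 0 0;0.0014 -0.002 0.0935 0 0;0.0014 -0.002 0.0935 0 0;0.0014 -0.002 0.0935 0 0;0.0014 -0.002 0.0935 0 0;0.0014 -0.002 0.0935 0 0' 60
python3 mv.py .562 .0118 .228 -.028
```

```text
t: 12.75
tcp_pos: [0.4977, 0.0134, 0.2166]
tool_rot: [0.716, 0.698, 0.0, 0.0]
force: [0.0, -0.2, -0.4]
finger_gap: -0.003
gripper_force: 0.0
t 12.75 pos [0.4977 0.0134 0.2166] h -0.025 q [-0.2   0.37  1.76 -0.    1.01 -0.17] F [ 0.  -0.2 -0.4] gap -0.003 -> d [-0.      0.0644 -0.0114] turn 0.003 rows 1.3
```

The fingers closed on nothing, so I'll check where the bar is now.

```bash
python3 look.py | grep bar
python3 - <<'E'
from station import sense,eyes
import numpy as np
from h import *
for n in("scene","side"):
    d=eyes.snapshot(n);P=cloud(d)[d["range_z"]>0]
    m=(abs(P[:,0]-.5)<.05)&(abs(P[:,1]-.0134)<.035)&(P[:,2]>.17)&(P[:,2]<.25)
    Q=P[m]
    for z in np.arange(.17,.25,.01):
        k=(Q[:,2]>=z)&(Q[:,2]<z+.01)
        if k.sum(): print(n,round(z,2),k.sum(),Q[k].min(0).round(3),Q[k].max(0).round(3))
E
```

```text
wrist bar 2751 med [-64.1  51.9 216.2] p2 [-69.4 -55.6 197.7] p98 [-54.9  77.7 218.1]
scene bar 206 med [-62.3  34.2 213.4] p2 [-70.6 -76.3 196.1] p98 [-53.7  79.1 219.4]
side bar 118 med [-68.   51.2 214.4] p2 [-72.3 -68.4 195.9] p98 [-58.8  79.  217.6]
scene 0.2 4 [ 0.497 -0.015  0.209] [0.5   0.021 0.21 ]
scene 0.21 58 [ 0.489 -0.021  0.211] [0.503 0.048 0.219]
scene 0.22 11 [0.494 0.01  0.222] [0.508 0.032 0.23 ]
scene 0.23 25 [0.495 0.009 0.23 ] [0.512 0.028 0.239]
scene 0.24 16 [0.493 0.016 0.241] [0.512 0.028 0.249]
side 0.21 44 [ 0.489 -0.018  0.21 ] [0.501 0.048 0.22 ]
side 0.22 27 [0.484 0.017 0.22 ] [0.509 0.027 0.23 ]
side 0.23 41 [0.483 0.01  0.231] [0.51  0.027 0.24 ]
side 0.24 39 [0.483 0.01  0.24 ] [0.509 0.026 0.25 ]
```

Run:
```python
import io,contextlib
with contextlib.redirect_stdout(io.StringIO()):
    from look import *
T=(W-w["pos"])@R*1000
m=(abs(T[:,1])<22)&(T[:,0]>-15)&(T[:,0]<40)&(T[:,2]>-40)&(T[:,2]<60)
for z in range(-40,60,5):
    k=m&(T[:,2]>=z)&(T[:,2]<z+5)
    if k.sum(): print(z,k.sum(),T[k].min(0).round(0),T[k].max(0).round(0))
P=cl["scene"]; k=(abs(P[:,0]-.5)<.06)&(abs(P[:,1]-.0134)<.03)&(P[:,2]>.1)&(P[:,2]<.222); print(k.sum()); print((P[k][np.argsort(P[k,2])][::3]*1000).round(0).tolist())
```

```text
-40 364 [-11.  -6. -40.] [ 12.   7. -35.]
-35 276 [  6. -13. -35.] [ 12.  15. -30.]
-30 328 [  6. -13. -30.] [ 12.  14. -25.]
-25 290 [  6. -13. -25.] [ 12.  14. -20.]
-20 262 [  6. -13. -20.] [ 12.  14. -15.]
-15 260 [  6. -13. -15.] [ 12.  14. -10.]
-10 96 [  7. -11. -10.] [12. 12. -7.]
-5 669 [ 9. -5. -3.] [40.  3. -0.]
0 495 [ 7. -5.  0.] [40.  5.  5.]
219
[[534.0, 37.0, 119.0], [555.0, 21.0, 121.0], [540.0, 31.0, 123.0], [532.0, 14.0, 124.0], [534.0, 10.0, 125.0], [538.0, 33.0, 126.0], [533.0, 42.0, 126.0], [546.0, 31.0, 127.0], [532.0, 18.0, 127.0], [537.0, -13.0, 127.0], [558.0, 17.0, 128.0], [533.0, 9.0, 128.0], [538.0, 36.0, 128.0], [537.0, -10.0, 128.0], [530.0, 31.0, 129.0], [555.0, 12.0, 129.0], [553.0, 8.0, 129.0], [555.0, 27.0, 130.0], [533.0, 21.0, 130.0], [551.0, -5.0, 131.0], [526.0, -1.0, 131.0], [559.0, 20.0, 131.0], [554.0, 2.0, 131.0], [553.0, 32.0, 131.0], [557.0, 10.0, 131.0], [531.0, 26.0, 132.0], [530.0, 29.0, 132.0], [539.0, 6.0, 132.0], [536.0, 5.0, 133.0], [529.0, 31.0, 133.0], [533.0, -3.0, 133.0], [555.0, 24.0, 133.0], [529.0, -2.0, 134.0], [549.0, -3.0,
[... 155 characters left out ...]
.0], [552.0, -5.0, 137.0], [559.0, 2.0, 137.0], [544.0, 9.0, 137.0], [552.0, 8.0, 137.0], [543.0, 32.0, 137.0], [552.0, 28.0, 137.0], [543.0, -1.0, 138.0], [548.0, 17.0, 138.0], [549.0, 3.0, 138.0], [551.0, 7.0, 139.0], [551.0, 1.0, 139.0], [547.0, 2.0, 140.0], [549.0, 12.0, 140.0], [550.0, 24.0, 140.0], [550.0, 30.0, 141.0], [549.0, 27.0, 141.0], [499.0, 29.0, 209.0], [500.0, 24.0, 211.0], [502.0, 16.0, 213.0], [503.0, 42.0, 214.0], [501.0, 33.0, 214.0], [501.0, -8.0, 214.0], [494.0, 26.0, 214.0], [493.0, 34.0, 214.0], [497.0, 34.0, 214.0], [501.0, 1.0, 215.0], [500.0, 38.0, 216.0], [496.0, 39.0, 216.0], [501.0, 30.0, 217.0], [494.0, 38.0, 217.0], [495.0, 30.0, 218.0], [499.0, -3.0, 218.0]]
```

```bash
python3 - <<'E'
from wr import *
for n in("w1","w2","w5"):
    w=dict(np.load(n+".npz")); v,u=np.mgrid[0:400,0:640]
    f=200/np.tan(np.radians(w["fov_y"])/2); x=np.stack([u-w["cx"],v-w["cy"]],-1); r=np.hypot(x[...,0],x[...,1])+1e-9
    k=w["range_z"][...,None]; C=np.concatenate([x/r[...,None]*np.tan(r/f)[...,None]*k,k],-1); H=w["hand_eye"]; T=(C@H[:3,:3].T+H[:3,3])*1000
    T=T[w["range_z"]>0]
    m=(abs(T[:,1])>29)&(abs(T[:,1])<62)&(abs(T[:,0])<16)&(T[:,2]<60)&(T[:,2]>-30)
    print(n,[(z,int((m&(T[:,2]>=z)&(T[:,2]<z+4)).sum())) for z in range(-28,40,4)])
E
python3 -c "
from station import sense
s=sense();print(s['finger_gap'],s['gripper_force'],s['force'],s['tcp_pos'])"
```

```text
w1 [(-28, 417), (-24, 325), (-20, 182), (-16, 18), (-12, 0), (-8, 0), (-4, 0), (0, 0), (4, 0), (8, 0), (12, 0), (16, 0), (20, 0), (24, 0), (28, 0), (32, 0), (36, 0)]
w2 [(-28, 162), (-24, 156), (-20, 133), (-16, 100), (-12, 43), (-8, 0), (-4, 0), (0, 0), (4, 0), (8, 0), (12, 0), (16, 0), (20, 0), (24, 0), (28, 0), (32, 0), (36, 0)]
w5 [(-28, 405), (-24, 356), (-20, 295), (-16, 143), (-12, 1), (-8, 0), (-4, 0), (0, 0), (4, 0), (8, 0), (12, 0), (16, 0), (20, 0), (24, 0), (28, 0), (32, 0), (36, 0)]
-0.0004592517741265098 0.0 [-0.44790981 -0.13556578 -0.56711359] [0.4975628  0.0134737  0.21618663]
```

Depth from both cameras agrees that the shut fingertips end about 7 mm above the reported TCP, at roughly z 0.223. They closed above the bar (top 0.217) and nothing moved. I'll reopen, go about 27 mm lower and pinch again.

```bash
python3 -m pendant '0 0 -0.015 0 0.5;0 0 -0.015 0 0.5;0 0 -0.015 0 0.5;0 0 0 0 0.5;0 0 0.015 0 0.5;0 0 0.027 0 0.5;0 0 0.027 0 0.5' && python3 -m pendant '0 0 0 0 0;0 0 0 0 0;0 0 0 0 0;0 0 0 0 0;0 0 0 0 0;0 0 0 0 0' 60
python3 mv.py .562 .0118 .203 -.028
```

```text
t: 13.85
tcp_pos: [0.4959, 0.0137, 0.1872]
tool_rot: [0.716, 0.698, -0.001, -0.002]
force: [0.2, -0.8, 0.6]
finger_gap: 0.499
gripper_force: 0.0
t: 14.45
tcp_pos: [0.497, 0.0135, 0.1896]
tool_rot: [0.716, 0.698, -0.0, -0.0]
force: [-4.4, 0.2, 4.2]
finger_gap: 0.09
gripper_force: 58.7
t 14.45 pos [0.497  0.0135 0.1896] h -0.025 q [-0.2   0.41  1.79 -0.    0.94 -0.17] F [-4.4  0.2  4.2] gap 0.09 -> d [-0.      0.065  -0.0135] turn 0.003 rows 1.3
```

```bash
python3 -m pendant '0 0.0077 -0.003 0 0;0 0.0155 -0.0057 0 0;0 0.0235 -0.008 0 0;0 0.0315 -0.0098 0 0;0 0.0395 -0.0112 0 0;0 0.0478 -0.0122 0 0;0 0.056 -0.0128 0 0;0 0.0642 -0.013 0 0;0 0.0642 -0.013 0 0;0 0.0642 -0.013 0 0'
python3 look.py; python3 mv.py .562 .0118 .203 -.028
```

```text
t: 15.45
tcp_pos: [0.5623, 0.0113, 0.2027]
tool_rot: [0.716, 0.698, -0.0, 0.001]
force: [-4.5, -2.9, 5.2]
finger_gap: 0.093
gripper_force: 60.9
wrist bar 3675 med [  1.4  49.7 229.4] p2 [ -3.4 -32.5 226.3] p98 [  6.3  76.4 231.2]
wrist foot 648 med [97.2  0.2 21.6] p2 [ 76.2 -19.3  14.7] p98 [109.9  15.9  53.7]
wrist cup 583 med [-51.7 154.3  39.5] p2 [-76.4 120.8  30.3] p98 [-22.9 170.9  41.6]
scene bar 213 med [  2.2  36.4 227.2] p2 [ -3.4 -75.5 198.9] p98 [  6.   79.  232.4]
scene foot 182 med [95.1  1.2 25.2] p2 [ 75.5 -16.   14.4] p98 [110.4  18.1  52. ]
scene cup 95 med [-36.2 155.6  38.5] p2 [-78.7 123.3  30.4] p98 [-22.6 174.   42.9]
side bar 149 med [ -2.6  52.1 224.4] p2 [ -5.7 -72.8 196.3] p98 [  3.6  79.  230. ]
side foot 67 med [96.2  6.9 19.8] p2 [ 77.8 -17.3  12.2] p98 [106.1  16.9  46. ]
side cup 125 med [-58.9 159.6  36.9] p2 [-78.8 120.9  30.4] p98 [-26.1 172.7  41.3]
t 15.6 pos [0.562  0.0113 0.2027] h -0.025 q [-0.18  0.48  1.62 -0.    1.04 -0.15] F [-2.6 -3.1  6.3] gap 0.09 -> d [ 0.0005 -0.     -0.0003] turn 0.003 rows 0.0
```

```bash
python3 -m pendant '0 0 0 0 0;0 0 0 0 0;0 0 0 0 0;0 0 0 0 0;0 0 0 0 0' && python3 look.py | grep wrist && python3 -c "
from station import job;print(job.sign_off())"
```

```text
t: 16.1
tcp_pos: [0.5619, 0.0113, 0.2027]
tool_rot: [0.716, 0.698, -0.0, 0.001]
force: [-3.1, -3.1, 4.9]
finger_gap: 0.094
gripper_force: 60.9
wrist bar 3676 med [  1.   49.8 229.4] p2 [ -3.7 -32.6 226.3] p98 [  5.9  76.4 231.1]
wrist foot 649 med [97.2  0.2 21.8] p2 [ 76.  -19.3  14.6] p98 [109.7  15.9  54.6]
wrist cup 592 med [-51.  154.   39.5] p2 [-76.3 120.9  30.4] p98 [-22.8 171.   41.6]
the job is handed in; nothing more can be done
None
```

I handed the job in at about 16 s: the cup stands within about 1 mm of centre under the spout tip, the leg is fully down, and the fingers hold the frame upright (joint about 0.40 rad); the first pinch missed the bar and the second held, and I didn't re-measure the jar, mug or mill, though the arm kept clear of them.

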